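Drill jig: load the bar, shut the drill plate, hold it home in the corner

TASK

The beech bar is to get its second hole: lay it flat in the drill jig with its plain end (the one without the brass insert) under the hinged blue drill plate, then swing the plate all the way down over it. With the plate down, take hold of the bar and push it firmly home into the corner, square against the end stop and the two side stops at once, and finish while still holding it pressed there, ready for the drill; do not let go. Leave the drip pan, brass knop, support block and loupe round the work where they are.

Things in the scene. Friction and masses are not known exactly. Their poses are not given: they have to be found in the camera images.
- jig: Drill jig: aluminium base plate, 218 x 124 mm, fixed to the table; origin at table level right below jig_corner, axes as there. Its flat bed is 15 mm above the table and reaches from x = -158 to +60, y = -80 to +44 mm. Two round pillars of 9 mm, on which the shut drill plate rests, stand on it at x = -27, y = -61 and +25 mm.
- jig_corner (a point): Corner of the jig at bed height, where the face plane of the end stop and that of the side stops meet. x runs along the bed towards the end stop, y towards the side stops, z up. When home, the bar lies along x with its centre at x = -75, y = -18, z = +10 mm.
- end_stop: Steel block, 14 x 28 x 17 mm high, fixed on the bed; its face looks to -x and lies at x = 0 of the corner, centred at y = -18 mm. Origin: at bed height at the corner; axes as the corner's.
- side_stops: Two steel blocks, 17 mm high and 13 mm thick, fixed on the bed at x = -139 to -117 and -22 to -2 mm of the corner; their faces look to -y and lie at y = 0. Between them 95 mm are free for a finger. Origin: at bed height at the corner; axes as the corner's.
- plate_hinge (a point): Middle of the drill plate's hinge pin, which runs along the jig's y, 26.5 mm above the bed and 33 mm beyond the end stop's face (x = +33, y = -18 mm from the corner). Axes as the corner's. Two hinge lugs stand 58 mm to each side.
- drill_plate (a joint): Angle of the blue hinged drill plate (rad): 0 = shut, level over the bar's plain end; grows as it opens upward and away (to +x of the jig). It starts open, about upright, at 1.3 to 1.55 (1.6 at most). The hinge is stiff: the plate stays where it is left; about 0.10 N m plus its weight (0.13 kg) moves it.
- plate_edge (a point): Middle of the plate's free edge on its outer (upper) face, 77 mm from the pin; z points out of that face. Plate: 8 mm thick, 4 mm each side of the pin, 100 mm wide along y; a 26 mm wide tab reaches 13 mm past the edge. A steel bush, 20 mm wide, 5 mm proud of the face, sits mid-width 53 mm from the pin. Shut, the underside is 2.5 mm over the bar and the outer face 30.5 mm above the bed.
- bar_center (a point): Centre of the loose beech bar, 150 x 36 x 20 mm, about 60 to 130 g, half-way up. x runs along it from the end with the brass insert (a 15 mm brass ring seen on both faces, 23 mm from that end) to the plain end; y across its 36 mm; z up.
- bar_plain_end (a point): Middle of the bar's plain end face (75 mm from the centre along its x, half-way up).
- bar: The same beech bar; origin at the centre of its underside, axes as bar_center. Dry on bed and stops its friction coefficient is about 0.5 to 0.7, so that leaning on it from above, or on one stop, makes it drag.
- drip_pan: Bystander: brass drip pan with candle socket, 51 mm wide, 44 mm high, left of the jig; origin under its centre. Not to be moved.
- brass_knop: Bystander: turned brass knop, 36 mm wide, 49 mm high, left of the jig; origin under its centre. Not to be moved.
- support_block: Bystander: beech block 32 x 42 x 20 mm, left of the jig; origin under its centre. Not to be moved.
- loupe: Bystander: black watchmaker's loupe, 38 mm wide, 31 mm high, right of the jig; origin under its centre. Not to be moved.

How it is judged:
By the outcome, as a careful person would: the job done as asked, in the order asked, and still so for the second after the job is handed in, while the arm keeps its last pose, push and grip.
It also fails if it takes over 72 s, if anything falls off the work surface, if the arm or the gripper's body presses on something with over 40 N, if the wrist force passes 120 N, or if a joint passes its speed limit or range.

ROBOT

A 6-joint arm with a two-finger parallel gripper is mounted at the origin on a cart in front of the work surface, level with it; the furniture and walls round the work are solid. World frame = base frame: x ahead of the robot, y to its left, z up, the work surface at z = 0. Lengths are in mm, angles in rad, forces in N, time in s.
With the tool pointing down it reaches from about 300 to 850 mm from the base axis. Payload 5.4 kg.
Tool frame: the origin (TCP) lies at the very end of the fingers, on their centre line; the grasp point (between the pads) lies arm.hold_point_z behind it (arm.hold_point_z is the distance from the TCP to the grasp point, in mm); z points along the fingers, y is the line along which they close (so a half turn about z gives the same grasp; the last joint's range is limited). The gripper opens to 85 mm and grips with 20 to 120 N. Pads are 22 mm wide; open, the fingers measure 114 mm over their backs; the gripper's body (76 mm by 85 mm) begins 54 mm behind the grasp point. The pads swing forward as they close: fully open they stand 13 mm farther back than shut.
Start: joints at [-1.482, 0.158, 1.597, -0, 1.386, -0.21], TCP at [169.241, -549.512, 231.299] pointing down, gripper open.
Joint ranges: [-2.91, 2.91], [-0.94, 2.29], [0.18, 2.7], [-1.29, 4.43], [0.17, 2.64], [-3, 3]. Speed limits (rad/s): [2.57, 2.57, 3.14, 3.14, 3.14, 3.14].

INTERFACE

Orientations are given as a rotation vector (axis times angle).
In Python, from rig import arm, viewer, ticket gives the robot as it stands.
- The arm moves only by the shell command python3 -m jog 'ROWS' [FORCE]. ROWS is JSON, a list of rows, each a list of 7 numbers: the shift along the tool's x, y, z in m, then the turn, a rotation vector about the tool's x, y, z in rad, then the finger opening in m, from 0 to 0.0854. In form: [[tx, ty, tz, wx, wy, wz, hand], ...]. A call has exactly 8 rows; each row is the pose to reach, as a shift and turn from the pose commanded when the call began, along the tool's axes at that moment; what a row does not reach only later rows make up. A row lasts 1/8 s, in which the tool goes at most 62.5 mm and 10.7 degrees, less where a joint would pass 70% of its speed; a pose out of reach is approached as far as the arm can. A call with a gripper value outside its range is refused whole. The fingers move at their own pace and stop on an object; FORCE is the grip in N (left out, the last holds). Time passes only in rows, so rows that repeat a pose let the fingers close, or fill a call up. It gives the time, the measured TCP pose, the force, the opening and the grip force at its end, in the units of the state.
- arm.sense(): the state, without advancing time (a new reading comes with each control period).
- viewer.read_camera(name): name is "scene" or "top" or "wrist"; returns a dict with "pixels" (400x640x3 uint8, red, green, blue), "fx", "fy", "cx", "cy" (pixels), "T" (4x4, takes a point from camera to world coordinates). Camera axes: x right, y down, z forward; pixel columns grow to the right and rows downward; lengths in mm; the calibration is good to about 2 mm. A picture is of the moment at which its call begins. There is no depth.
- ticket.finish_job(): hands the job in; it is judged then, once.
The state is a dict: "clock": time; "q": joint angles; "qd": joint speeds; "effort": joint torques, N m; "eef_pos": TCP position; "tool_rot": TCP orientation; "contact_force": force on the tool from outside, world axes, zero at the start; "ft_torque": the same for the moment, N m; "grip_width": finger opening in mm; "grip_force": force on a finger pad.
Only numpy, scipy, OpenCV 4.12 (cv2) and the standard library are available. Lean on these libraries where they do the work, as an engineer would, in place of code of your own. Each camera call takes 0.05 s, during which the arm holds its last target. There are 200 camera calls.

## Working session

There is one attempt and no reset: what is moved stays moved. The work goes in short steps, Python scripts to look and compute and a shell command to move; the robot and the scene stay as the last step left them, time stands still between calls to the robot, and variables do not carry over. Pictures are saved under pics/ and viewed, at most 13 in all, crops included, and the job is handed in when it is done.

```bash
mkdir -p pics; ls; python3 - <<'E'
from rig import arm,viewer
import cv2
for n in("scene","top"):
    c=viewer.read_camera(n);cv2.imwrite(f"pics/{n}0.png",c["pixels"][:,:,::-1]);print(n,c["fx"],c["cx"],c["cy"],c["T"])
s=arm.sense();print(s["tool_rot"],s["contact_force"],arm.hold_point_z,s["clock"])
E
```

```text
pics
scene 427.6511308425517 319.13982324695246 199.01782359301507 [[-7.61069478e-01 -3.45613683e-01  5.48930261e-01 -3.42596404e+01]
 [-6.48667268e-01  4.02880960e-01 -6.45691651e-01  6.57866711e+02]
 [ 2.00631930e-03 -8.47489300e-01 -5.30808685e-01  5.95755884e+02]
 [ 0.00000000e+00  0.00000000e+00  0.00000000e+00  1.00000000e+00]]
top 515.7405580256791 316.7691150067509 198.11511084993947 [[-1.60197258e-02 -9.82022849e-01  1.88081081e-01  2.96087042e+02]
 [-9.99813048e-01  1.36958368e-02 -1.36489340e-02  3.20762539e+01]
 [ 1.08276372e-02 -1.88264571e-01 -9.82058661e-01  1.23712649e+03]
 [ 0.00000000e+00  0.00000000e+00  0.00000000e+00  1.00000000e+00]]
[-3.10486987e+00 -4.67390772e-01 -1.61447377e-04] [ 0.03251603 -0.35862446  0.46325243] 18.700000000000003 0.1
```

View pics/scene0.png

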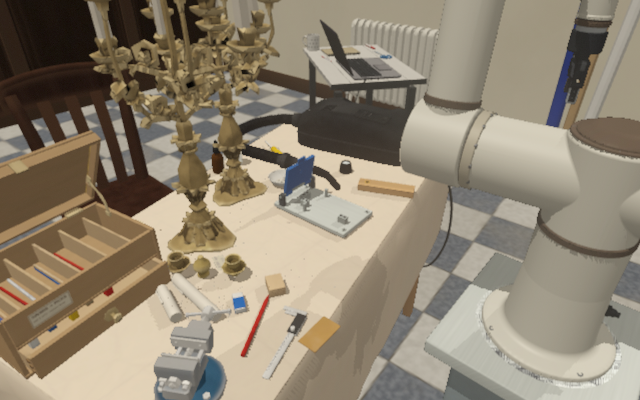

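View pics/top0.png

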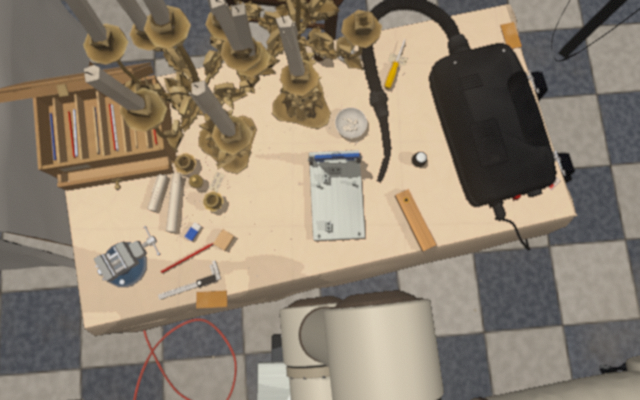

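The top view shows the jig at (310–365, 155–240) with its hinge at the far side, the bar at about (416, 220) and the loupe at (419, 158). I'll enlarge both regions for corners and the insert end.

```bash
cat > h.py <<'E'
import numpy as np,cv2
from rig import arm,viewer
from scipy.spatial.transform import Rotation as R
def ray(c,u,v,z):
    d=c["T"][:3,:3]@np.array([(u-c["cx"])/c["fx"],(v-c["cy"])/c["fy"],1]);o=c["T"][:3,3]
    return o+d*(z-o[2])/d[2]
def proj(c,p):
    q=c["T"][:3,:3].T@(np.array(p)-c["T"][:3,3]);return np.array([c["fx"]*q[0]/q[2]+c["cx"],c["fy"]*q[1]/q[2]+c["cy"]])
def rect(mask):
    k,_=cv2.findContours(mask.astype(np.uint8),cv2.RETR_EXTERNAL,cv2.CHAIN_APPROX_NONE);k=max(k,key=cv2.contourArea)
    return cv2.boxPoints(cv2.minAreaRect(k)),cv2.contourArea(k)
E
python3 - <<'E'
from h import *
c=viewer.read_camera("top");im=c["pixels"][:,:,::-1]
a=cv2.resize(im[145:255,300:445],None,fx=5,fy=5,interpolation=cv2.INTER_CUBIC);cv2.imwrite("pics/a.png",a)
hsv=cv2.cvtColor(im,cv2.COLOR_BGR2HSV)
m=np.zeros(im.shape[:2],bool)
m[180:260,385:445]=(hsv[180:260,385:445,1]>95)
b,ar=rect(m);print("bar",ar,b.tolist());P=np.array([ray(c,*p,20)[:2] for p in b]);print(P,[np.linalg.norm(P[i]-P[i-1]) for i in range(4)])
m=np.zeros(im.shape[:2],bool)
m[150:245,300:375]=(hsv[150:245,300:375,1]<45)
b,ar=rect(m);print("jig",ar,b.tolist());P=np.array([ray(c,*p,15)[:2] for p in b]);print(P,[np.linalg.norm(P[i]-P[i-1]) for i in range(4)])
E
```

```text
bar 910.0 [[394.00006103515625, 195.0], [408.00006103515625, 188.0], [436.40008544921875, 244.80001831054688], [422.40008544921875, 251.80001831054688]]
[[ 534.23472973 -171.06982876]
 [ 551.00155207 -205.72420423]
 [ 412.6866525  -266.316589  ]
 [ 396.65197615 -232.18773619]] [np.float64(150.54704478586368), np.float64(38.49742940665848), np.float64(151.004796393427), np.float64(37.70794929059662)]
jig 4139.0 [[307.6302185058594, 151.78819274902344], [360.6446228027344, 149.0695037841797], [365.1862487792969, 237.63148498535156], [312.1718444824219, 240.3501739501953]]
[[646.23437555  35.66847141]
 [651.47843292 -94.8117224 ]
 [432.77077235 -98.62485836]
 [428.1577517   27.64736889]] [np.float64(218.22408656171223), np.float64(130.5855317893021), np.float64(218.74089877567505), np.float64(126.35646138283627)]
```

View pics/a.png

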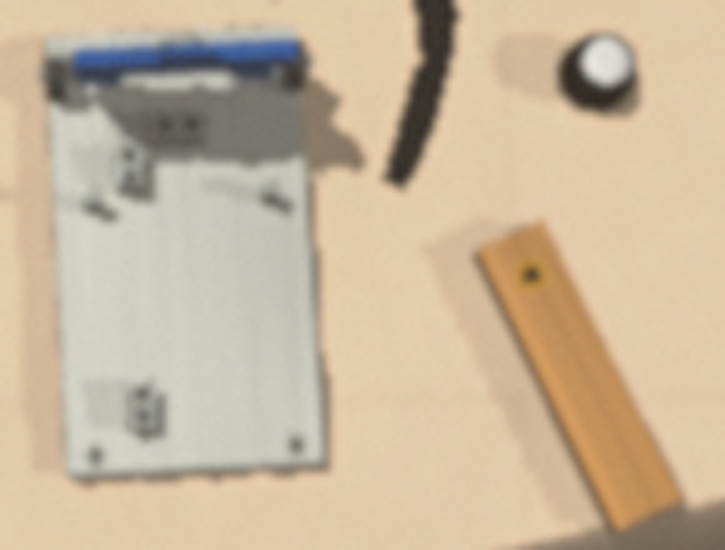

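The insert (crop 531,274) is at the far end, so the plain end points towards the robot and the bar has to turn about 158°. The side stops are on the jig's left and the plate is at the far end. The measured sizes, 150x38 and 218x~127, match the given ones. Next, go above the bar and look with the wrist camera.

```bash
cat >> h.py <<'E'
def delta(x,y,z,deg):
    s=arm.sense();r=R.from_rotvec(s["tool_rot"]);p=np.array(s["eef_pos"])
    a=np.radians(deg);t=R.from_matrix([[np.cos(a),np.sin(a),0],[np.sin(a),-np.cos(a),0],[0,0,-1]])
    print("t(m)",np.round(r.inv().apply(np.array([x,y,z])-p)/1000,4),"w",np.round((r.inv()*t).as_rotvec(),3),"at",p.round(1),"F",np.round(s["contact_force"],1),s["clock"])
E
python3 -m jog '[[0.048,-0.028,0.01,0,0,-0.015,0.085],[0.097,-0.057,0.02,0,0,-0.03,0.085],[0.146,-0.085,0.03,0,0,-0.045,0.085],[0.194,-0.113,0.04,0,0,-0.06,0.085],[0.243,-0.141,0.05,0,0,-0.075,0.085],[0.291,-0.17,0.06,0,0,-0.09,0.085],[0.34,-0.198,0.07,0,0,-0.1,0.085],[0.388,-0.227,0.081,0,0,-0.115,0.085]]'
python3 - <<'E'
from h import *
c=viewer.read_camera("wrist");im=c["pixels"][:,:,::-1];cv2.imwrite("pics/w1.png",im)
hsv=cv2.cvtColor(im,cv2.COLOR_BGR2HSV)
print(c["T"][:3,3], c["fx"]);delta(473.6,-218.8,100,23.7)
t=viewer.read_camera("top")
for p in [(534,-171,20),(551,-206,20),(413,-266,20),(397,-232,20)]: print(proj(c,p),hsv[int(np.clip(proj(c,p)[1],0,399)),int(np.clip(proj(c,p)[0],0,639))])
E
```

```text
clock: 1.15
eef_pos: [474.3, -216.8, 150.0]
tool_rot: [3.074, 0.646, 0.0]
contact_force: [-0.4, -0.6, 0.4]
grip_width: 84.9
grip_force: 0.0
[ 548.02316526 -185.22401182  292.98288376] 357.3409250728767
t(m) [-0.0061  0.0061  0.0482] w [-0.004 -0.003  0.005] at [ 476.7 -211.   148.3] F [ 0.5  4.7 -0.2] 1.2
[298.60250395  90.45459999] [ 15  79 197]
[351.8518607   88.28561066] [ 15  73 212]
[346.99522249 270.88232805] [ 5 53 82]
[303.48931528 271.89603851] [ 0 16 79]
```

View pics/w1.png

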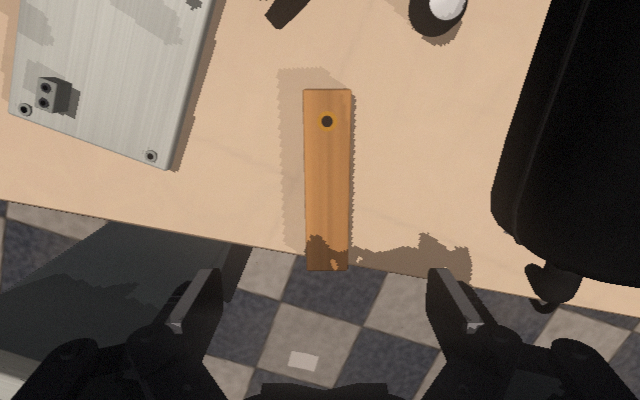

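The wrist view shows the bar with corners at (303,89), (351,89), (349,270), (307,270) and the insert at (327,121), away from the robot. That is within about 3 px of the prediction. Settle, lower and refine.

```bash
python3 -m jog '[[-0.002,0.002,0.01,0,0,0,0.085],[-0.003,0.003,0.02,0,0,0,0.085],[-0.003,0.003,0.03,0,0,0,0.085],[-0.003,0.003,0.04,0,0,0,0.085],[-0.003,0.003,0.05,0,0,0,0.085],[-0.003,0.003,0.05,0,0,0,0.085],[-0.003,0.003,0.05,0,0,0,0.085],[-0.003,0.003,0.05,0,0,0,0.085]]'
cat >> h.py <<'E'
def bar(c,z,box):
    u0,u1,v0,v1=box;hsv=cv2.cvtColor(c["pixels"],cv2.COLOR_RGB2HSV);m=np.zeros(hsv.shape[:2],bool)
    m[v0:v1,u0:u1]=(hsv[v0:v1,u0:u1,1]>125)&(hsv[v0:v1,u0:u1,0]<25)
    m=cv2.morphologyEx(m.astype(np.uint8),cv2.MORPH_OPEN,np.ones((5,5)))
    b,a=rect(m);P=np.array([ray(c,*p,z)[:2] for p in b]);e=[np.linalg.norm(P[i]-P[i-1]) for i in range(4)]
    i=int(np.argmax(e));d=P[i]-P[i-1];print("bar",b.round().tolist(),"ctr",P.mean(0).round(1),"sides",np.round(e,1),"deg",np.degrees(np.arctan2(d[1],d[0])).round(1))
E
python3 - <<'E'
from h import *
c=viewer.read_camera("wrist");cv2.imwrite("pics/w2.png",c["pixels"][:,:,::-1])
bar(c,20,(240,400,0,330));delta(473.6,-218.8,60,23.7)
E
```

```text
clock: 2.25
eef_pos: [472.0, -222.5, 100.8]
tool_rot: [3.074, 0.645, 0.001]
contact_force: [-0.1, -0.0, -0.5]
grip_width: 85.0
grip_force: 0.0
bar [[291.0, 84.0], [349.0, 84.0], [349.0, 298.0], [291.0, 298.0]] ctr [ 475.  -219.1] sides [148.1  34.6 148.1  42.2] deg 22.0
t(m) [ 0.0029 -0.0028  0.0408] w [ 0.001 -0.     0.   ] at [ 472.  -222.5  100.8] F [ 0.5 -0.6 -0.9] 2.3
```

```bash
python3 -m jog '[[0.0035,-0.0025,0.025,0,0,0,0.085],[0.0035,-0.0025,0.05,0,0,0,0.085],[0.0035,-0.0025,0.07,0,0,0,0.085],[0.0035,-0.0025,0.085,0,0,0,0.085],[0.0035,-0.0025,0.093,0,0,0,0.085],[0.0035,-0.0025,0.098,0,0,0,0.085],[0.0035,-0.0025,0.098,0,0,0,0.06],[0.0035,-0.0025,0.098,0,0,0,0.03]]' 40
python3 -m jog '[[0,0,0,0,0,0,0.02],[0,0,0,0,0,0,0.02],[0,0,0,0,0,0,0.02],[0,0,0,0,0,0,0.02],[0,0,-0.01,0,0,0,0.02],[0,0,-0.03,0,0,0,0.02],[0,0,-0.05,0,0,0,0.02],[0,0,-0.07,0,0,0,0.02]]' 40
python3 - <<'E'
from h import *
c=viewer.read_camera("wrist");cv2.imwrite("pics/w3.png",c["pixels"][:,:,::-1])
delta(500,-30,150,181.9)
E
```

```text
clock: 3.3
eef_pos: [474.3, -218.9, 2.9]
tool_rot: [3.074, 0.645, 0.001]
contact_force: [0.3, -0.5, -0.4]
grip_width: 51.2
grip_force: 0.0
clock: 4.3
eef_pos: [473.4, -218.2, 72.8]
tool_rot: [-3.074, -0.645, 0.001]
contact_force: [-1.1, -0.8, -0.9]
grip_width: 35.0
grip_force: 41.6
t(m) [ 0.0991 -0.1632 -0.0747] w [ 0.003  0.004 -2.761] at [ 475.1 -219.4   75.7] F [ 1.8 -0.8  1.1] 4.35
```

View pics/w3.png

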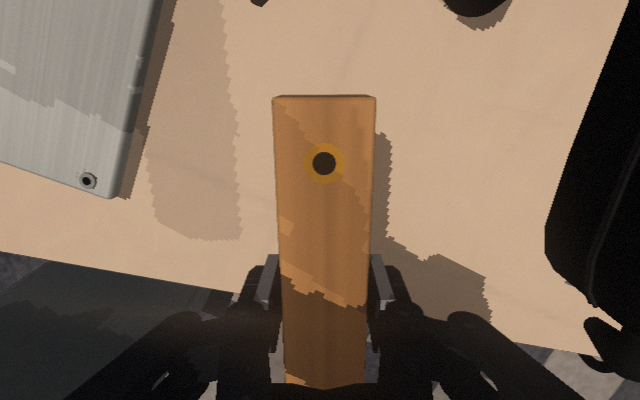

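Bar gripped centrally with the insert at (324,163). Lift and turn it over the jig.

```bash
python3 -m jog '[[0,0,-0.03,0,0,-0.15,0.02],[0,0,-0.06,0,0,-0.32,0.02],[0.01,-0.02,-0.09,0,0,-0.5,0.02],[0.025,-0.05,-0.1,0,0,-0.68,0.02],[0.045,-0.08,-0.1,0,0,-0.86,0.02],[0.06,-0.11,-0.1,0,0,-1.04,0.02],[0.08,-0.14,-0.1,0,0,-1.22,0.02],[0.09,-0.166,-0.1,0,0,-1.4,0.02]]'
python3 -m jog '[[0,0,0,0,0,-0.18,0.02],[0,0,0,0,0,-0.36,0.02],[0,0,0,0,0,-0.54,0.02],[0,0,0,0,0,-0.72,0.02],[0,0,0,0,0,-0.9,0.02],[0,0,0,0,0,-1.08,0.02],[0,0,0,0,0,-1.26,0.02],[0,0,0,0,0,-1.36,0.02]]'
python3 -m jog '[[0,0,0,0,0,0,0.02],[0,0,0,0,0,0,0.02],[0,0,0,0,0,0,0.02],[0,0,0,0,0,0,0.02],[0,0,0,0,0,0,0.02],[0,0,0,0,0,0,0.02],[0,0,0,0,0,0,0.02],[0,0,0,0,0,0,0.02]]'
python3 - <<'E'
from h import *
c=viewer.read_camera("wrist");im=c["pixels"][:,:,::-1].copy();np.savez("w4.npz",T=c["T"],pixels=c["pixels"],**{k:c[k] for k in("fx","fy","cx","cy")})
th=np.radians(1.9);co=np.array([587.8,-12.3])
for (x,y,z) in [(-158,-80,15),(-158,44,15),(-139,0,32),(-117,0,32),(-139,13,32),(-139,0,15)]:
    p=co+[x*np.cos(th)-y*np.sin(th),x*np.sin(th)+y*np.cos(th)];q=proj(c,[*p,z]);print((x,y,z),q.round(1));cv2.circle(im,tuple(int(v) for v in q),3,(0,0,255),1)
cv2.imwrite("pics/w4.png",im);delta(500,-30,150,181.9)
E
```

```text
clock: 5.35
eef_pos: [489.2, -28.9, 171.8]
tool_rot: [-1.927, -2.48, 0.0]
contact_force: [0.5, -0.3, -0.9]
grip_width: 34.8
grip_force: 41.6
clock: 6.35
eef_pos: [489.0, -30.3, 171.7]
tool_rot: [0.057, -3.14, -0.001]
contact_force: [0.4, 0.0, -1.1]
grip_width: 34.7
grip_force: 41.5
clock: 7.35
eef_pos: [489.5, -30.4, 172.3]
tool_rot: [-0.051, 3.141, 0.0]
contact_force: [0.3, 1.0, -0.5]
grip_width: 35.0
grip_force: 41.5
(-158, -80, 15) [245.4 110.3]
(-158, 44, 15) [397.1 110. ]
(-139, 0, 32) [344.  136.6]
(-117, 0, 32) [343.6 163.9]
(-139, 13, 32) [360.5 136.6]
(-139, 0, 15) [342.9 133.5]
t(m) [-0.0105  0.0001  0.0223] w [ 0.    -0.    -0.001] at [489.5 -30.4 172.3] F [ 1.3  0.5 -1.2] 7.4
```

View pics/w4.png

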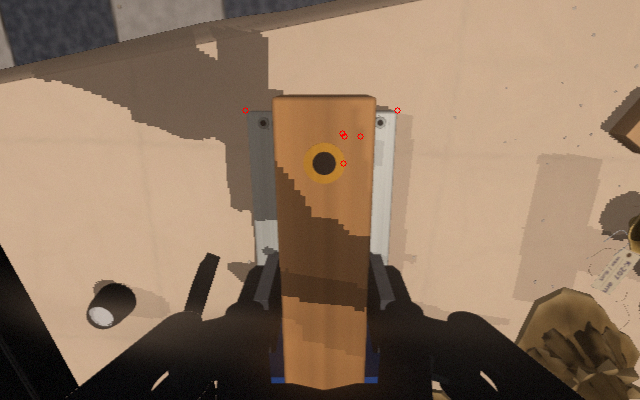

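Predicted jig corners (245,110) and (397,110) coincide with the seen ones, so the jig pose holds to within 1 mm or so. Lower the bar in with 10 mm and 5 mm clearance.

```bash
python3 -m jog '[[-0.007,-0.004,0.02,0,0,0,0.02],[-0.0138,-0.0082,0.045,0,0,0,0.02],[-0.0138,-0.0082,0.07,0,0,0,0.02],[-0.0138,-0.0082,0.095,0,0,0,0.02],[-0.0138,-0.0082,0.115,0,0,0,0.02],[-0.0138,-0.0082,0.13,0,0,0,0.02],[-0.0138,-0.0082,0.14,0,0,0,0.02],[-0.0138,-0.0082,0.145,0,0,0,0.02]]'
python3 -m jog '[[0,0,0.003,0,0,0,0.02],[0,0,0.005,0,0,0,0.02],[0,0,0.007,0,0,0,0.02],[0,0,0.0085,0,0,0,0.02],[0,0,0.0085,0,0,0,0.02],[0,0,0.0085,0,0,0,0.02],[0,0,0.0085,0,0,0,0.02],[0,0,0.0085,0,0,0,0.02]]'
```

```text
clock: 8.4
eef_pos: [503.7, -38.2, 27.0]
tool_rot: [0.051, -3.141, -0.0]
contact_force: [-0.7, -0.4, -0.5]
grip_width: 35.0
grip_force: 41.6
clock: 9.4
eef_pos: [503.7, -38.2, 18.9]
tool_rot: [-0.051, 3.141, -0.0]
contact_force: [0.2, 0.6, -1.4]
grip_width: 35.4
grip_force: 41.6
```

```bash
python3 -m jog '[[0,0,0.0005,0,0,0,0.02],[0,0,0.001,0,0,0,0.02],[0,0,0.001,0,0,0,0.06],[0,0,0.001,0,0,0,0.06],[0,0,0.001,0,0,0,0.06],[0,0,-0.02,0,0,0,0.06],[0,0,-0.05,0,0,0,0.06],[0,0,-0.08,0,0,0,0.06]]'
python3 -m jog '[[0,0,-0.05,0,0,0,0],[0,0,-0.06,0,0,0,0],[0.02,0,-0.06,0,0,0,0],[0.05,0,-0.06,0,0,0,0],[0.07,0,-0.06,0,0,0,0],[0.08,0,-0.06,0,0,0,0],[0.08,0,-0.06,0,0,0,0],[0.08,0,-0.06,0,0,0,0]]'
python3 - <<'E'
from h import *
c=viewer.read_camera("top");im=c["pixels"][:,:,::-1];cv2.imwrite("pics/t5.png",cv2.resize(im[100:260,290:390],None,fx=3.7,fy=3.7,interpolation=cv2.INTER_CUBIC))
s=viewer.read_camera("scene");i2=s["pixels"][:,:,::-1];cv2.imwrite("pics/s5.png",cv2.resize(i2[140:250,250:400],None,fx=3.7,fy=3.7,interpolation=cv2.INTER_CUBIC))
a=cv2.imread("pics/t5.png");b=cv2.imread("pics/s5.png");H=600
o=np.zeros((600,930,3),np.uint8);o[:a.shape[0],:a.shape[1]]=a;o[:b.shape[0],370:370+b.shape[1]]=b;cv2.imwrite("pics/ts5.png",cv2.resize(o,(800,516)))
th=np.radians(1.9);co=np.array([587.8,-12.3])
def w(x,y):return co+[x*np.cos(th)-y*np.sin(th),x*np.sin(th)+y*np.cos(th)]
print(w(33,-45))
# blue plate in scene: compare angle predictions of plate edge corner y=+32 jig & -68
hsv=cv2.cvtColor(i2,cv2.COLOR_BGR2HSV);m=(hsv[...,0]>100)&(hsv[...,0]<130)&(hsv[...,1]>120);m[:, :270]=0;m[:,330:]=0;m[:140]=0;m[215:]=0
v,u=np.nonzero(m);print("blue",u.min(),u.max(),v.min(),v.max(), "top-left",u[v==v.min()],"left",v[u==u.min()])
for A in(1.2,1.3,1.4,1.5,1.6):
    r=[]
    for y in(32,-68):
        p=w(33-77*np.cos(A),y);r.append(proj(s,[*p,41.5+77*np.sin(A)]).round(1))
    print(A,r)
E
```

```text
clock: 10.4
eef_pos: [503.4, -38.1, 99.5]
tool_rot: [0.051, -3.141, -0.0]
contact_force: [0.2, 0.0, -0.5]
grip_width: 60.3
grip_force: 0.0
clock: 11.4
eef_pos: [424.2, -40.9, 158.9]
tool_rot: [-0.051, 3.141, -0.0]
contact_force: [-0.2, -0.6, -0.1]
grip_width: -0.2
grip_force: 0.0
[622.27384015 -56.18113883]
blue 287 313 155 169 top-left [312] left [169]
1.2 [array([292.3, 171.7]), array([318.6, 157. ])]
1.3 [array([289.9, 169.9]), array([316.4, 155.3])]
1.4 [array([287.5, 168.4]), array([314.1, 153.9])]
1.5 [array([285.1, 167.1]), array([311.7, 152.7])]
1.6 [array([282.8, 166.1]), array([309.4, 151.9])]
```

View pics/ts5.png

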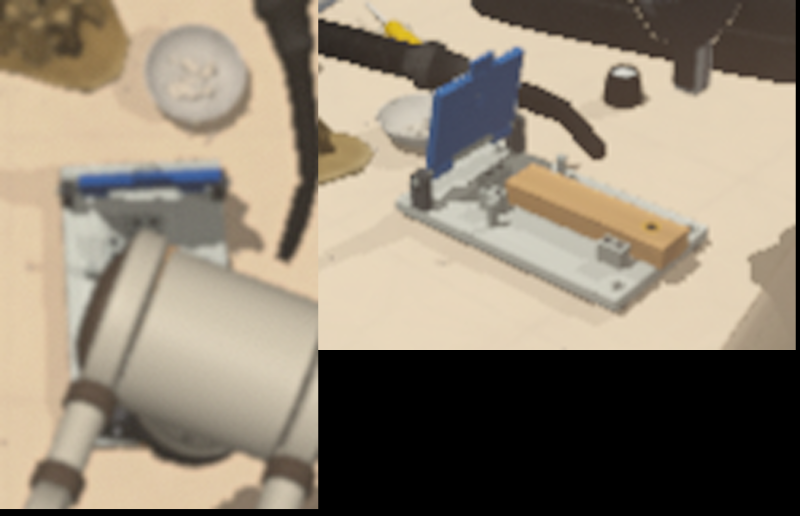

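The bar lies in the jig with its insert end towards the robot and clear of the stops, and the plate is at about 1.4 rad. Candelabra branches may overhang the plate's far side, so check their height first.

```bash
python3 - <<'E'
from h import *
t=viewer.read_camera("top");s=viewer.read_camera("scene")
for z in range(150,700,50):
    p=ray(t,362,28,z);q=ray(t,290,25,z);print(z,p.round(),proj(s,p).round(),q.round(),proj(s,q).round())
im=s["pixels"][0:230,160:420,::-1];cv2.imwrite("pics/s6.png",cv2.resize(im,None,fx=2,fy=2))
im=t["pixels"][0:230,240:420,::-1];cv2.imwrite("pics/t6.png",cv2.resize(im,None,fx=2,fy=2))
a=cv2.imread("pics/s6.png");b=cv2.imread("pics/t6.png");o=np.hstack([a,b]);print(o.shape);cv2.imwrite("pics/st6.png",cv2.resize(o,(800,int(460*800/o.shape[1]))))
E
```

```text
150 [900. -93. 150.] [241. 113.] [909.  72. 150.] [191. 129.]
200 [872. -87. 200.] [245.  99.] [881.  70. 200.] [195. 114.]
250 [845. -82. 250.] [248.  84.] [853.  68. 250.] [200.  97.]
300 [817. -76. 300.] [252.  67.] [825.  66. 300.] [205.  79.]
350 [789. -70. 350.] [256.  49.] [796.  65. 350.] [210.  59.]
400 [761. -64. 400.] [261.  29.] [768.  63. 400.] [215.  37.]
450 [733. -59. 450.] [266.   8.] [740.  61. 450.] [222.  14.]
500 [706. -53. 500.] [271. -16.] [712.  59. 500.] [228. -12.]
550 [678. -47. 550.] [277. -42.] [684.  57. 550.] [236. -40.]
600 [650. -41. 600.] [284. -72.] [655.  55. 600.] [244. -72.]
650 [622. -36. 650.] [ 292. -104.] [627.  54. 650.] [ 253. -107.]
(460, 880, 3)
```

View pics/st6.png

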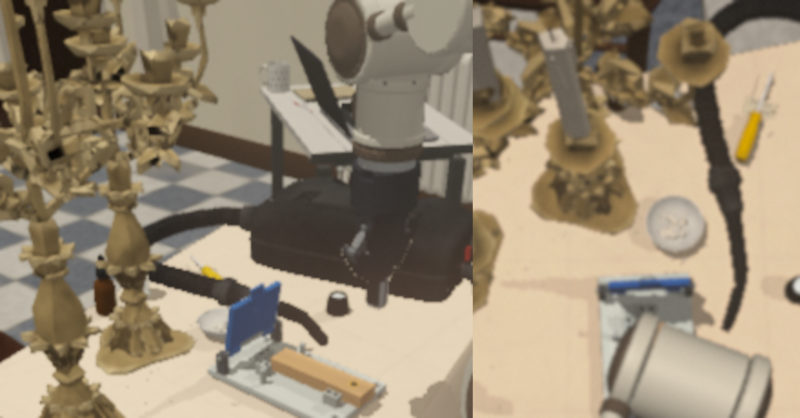

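The nearest branch bowl is at about (765,-65) and z≈390, so a wrist held at x ≤ 640 clears it. Go over the plate with closed fingers and come down behind it.

```bash
python3 -m jog '[[-0.03,-0.004,-0.006,0,0,0,0],[-0.065,-0.008,-0.006,0,0,0,0],[-0.1,-0.012,-0.006,0,0,0,0],[-0.135,-0.016,-0.006,0,0,0,0],[-0.165,-0.02,-0.006,0,0,0,0],[-0.19,-0.023,-0.006,0,0,0,0],[-0.207,-0.025,-0.006,0,0,0,0],[-0.215,-0.025,-0.006,0,0,0,0]]'
python3 -m jog '[[0,0,0,0,0,0,0],[0,0,0.005,0,0,0,0],[0,0,0.02,0,0,0,0],[0,0,0.035,0,0,0,0],[0,0,0.05,0,0,0,0],[0,0,0.065,0,0,0,0],[0,0,0.07,0,0,0,0],[0,0,0.07,0,0,0,0]]'
python3 - <<'E'
from h import *
delta(640,-59,95,181.9)
E
```

```text
clock: 12.6
eef_pos: [640.0, -58.8, 164.3]
tool_rot: [0.051, -3.141, -0.0]
contact_force: [0.2, 0.0, 0.6]
grip_width: 0.2
grip_force: 0.0
clock: 13.6
eef_pos: [639.2, -58.8, 94.4]
tool_rot: [0.051, -3.141, -0.0]
contact_force: [0.3, -0.4, -0.5]
grip_width: -0.6
grip_force: 0.0
t(m) [-0.0008 -0.0003 -0.0006] w [ 0.    -0.001 -0.001] at [639.2 -58.8  94.4] F [ 0.3 -0.4 -0.5] 13.6
```

```bash
python3 -m jog '[[0.01,0,0,0,0,0,0],[0.02,0,0,0,0,0,0],[0.028,0,0,0,0,0,0],[0.035,0,0.001,0,0,0,0],[0.041,0,0.003,0,0,0,0],[0.046,0,0.007,0,0,0,0],[0.051,0,0.011,0,0,0,0],[0.055,0,0.015,0,0,0,0]]'
python3 - <<'E'
from h import *
s=viewer.read_camera("scene")
th=np.radians(1.9);co=np.array([587.8,-12.3])
def w(x,y):return co+[x*np.cos(th)-y*np.sin(th),x*np.sin(th)+y*np.cos(th)]
hsv=cv2.cvtColor(s["pixels"],cv2.COLOR_RGB2HSV);m=(hsv[...,0]>100)&(hsv[...,0]<130)&(hsv[...,1]>120);m[:, :270]=0;m[:,350:]=0;m[:140]=0;m[230:]=0
v,u=np.nonzero(m);print("blue",u.min(),u.max(),v.min(),v.max(),len(u))
for A in(0,.3,.6,.9,1.2):print(A,[proj(s,[*w(33-77*np.cos(A),y),41.5+77*np.sin(A)]).round(1).tolist() for y in(32,-68)])
E
```

```text
clock: 14.6
eef_pos: [584.1, -60.6, 79.4]
tool_rot: [0.05, -3.141, -0.0]
contact_force: [2.4, -1.0, 1.1]
grip_width: -0.1
grip_force: 0.5
blue 286 319 178 192 42
0 [[308.6, 204.3], [333.6, 187.7]]
0.3 [[307.3, 195.7], [332.7, 179.5]]
0.6 [[304.0, 186.8], [329.7, 171.1]]
0.9 [[298.8, 178.6], [324.8, 163.3]]
1.2 [[292.3, 171.7], [318.6, 157.0]]
```

```bash
python3 -m jog '[[0.004,0,0.005,0,0,0,0],[0.007,0,0.01,0,0,0,0],[0.009,0,0.016,0,0,0,0],[0.011,0,0.022,0,0,0,0],[0.012,0,0.027,0,0,0,0],[0.013,0,0.031,0,0,0,0],[0.013,0,0.033,0,0,0,0],[0.013,0,0.0345,0,0,0,0]]'
```

```text
clock: 15.65
eef_pos: [571.3, -61.0, 45.4]
tool_rot: [0.051, -3.141, -0.0]
contact_force: [-5.0, 0.4, 9.8]
grip_width: -0.2
grip_force: 5.1
```

```bash
python3 -m jog '[[0,0,0.0005,0,0,0,0],[0,0,0.001,0,0,0,0],[0,0,0.001,0,0,0,0],[0,0,0.001,0,0,0,0],[0,0,0.001,0,0,0,0],[0,0,0.001,0,0,0,0],[0,0,0.001,0,0,0,0],[0,0,0.001,0,0,0,0]]'
```

```text
clock: 16.65
eef_pos: [571.3, -61.0, 45.5]
tool_rot: [0.051, -3.14, -0.0]
contact_force: [-5.6, 0.7, 9.2]
grip_width: -0.2
grip_force: 4.6
```

```bash
python3 -m jog '[[0,0,0.001,0,0,0,0],[0,0,0.002,0,0,0,0],[0,0,0.003,0,0,0,0],[0,0,0.003,0,0,0,0],[0,0,0.003,0,0,0,0],[0,0,0.003,0,0,0,0],[0,0,0.003,0,0,0,0],[0,0,0.003,0,0,0,0]]'
python3 - <<'E'
from h import *
print(arm.sense()["contact_force"],arm.sense()["ft_torque"])
E
```

```text
clock: 17.65
eef_pos: [571.4, -61.1, 45.1]
tool_rot: [0.052, -3.139, 0.0]
contact_force: [-15.5, 4.1, 28.3]
grip_width: 0.1
grip_force: 14.2
[-15.4939892    4.0785564   28.26568811] [ 0.50383409  2.46315802 -0.0111495 ]
```

Force rises to 28 N at z = 45.1 (shut = 45.5), so the plate rests on its pillars. Back to the bar.

```bash
python3 -m jog '[[0,0,-0.02,0,0,0,0],[0,0,-0.05,0,0,0,0],[0.01,0.004,-0.07,0,0,0,0.02],[0.03,0.01,-0.075,0,0,0,0.05],[0.05,0.018,-0.075,0,0,0,0.07],[0.065,0.023,-0.075,0,0,0,0.07],[0.072,0.025,-0.075,0,0,0,0.07],[0.072,0.025,-0.075,0,0,0,0.07]]'
python3 - <<'E'
from h import *
c=viewer.read_camera("wrist");cv2.imwrite("pics/w7.png",c["pixels"][:,:,::-1]);bar(c,35,(220,420,0,330));delta(498.6,-38.3,18.5,181.9)
s=viewer.read_camera("scene");cv2.imwrite("pics/s7.png",cv2.resize(s["pixels"][140:250,250:400,::-1],None,fx=4,fy=4))
a=cv2.imread("pics/w7.png");b=cv2.imread("pics/s7.png");o=np.hstack([cv2.resize(a,(640,400)),cv2.resize(b,(545,400))]);cv2.imwrite("pics/ws7.png",cv2.resize(o,(800,270)))
E
```

```text
clock: 18.65
eef_pos: [498.7, -38.4, 116.5]
tool_rot: [-0.051, 3.141, -0.0]
contact_force: [-0.2, -0.2, 0.2]
grip_width: 69.8
grip_force: 0.0
bar [[295.0, 98.0], [352.0, 98.0], [352.0, 270.0], [295.0, 270.0]] ctr [485.3 -40.2] sides [117.5  34.5 117.5  40.4] deg 3.2
t(m) [0.0006 0.0003 0.0981] w [-0.     0.001 -0.001] at [499.1 -38.5 116.6] F [-0.7  0.5  0.4] 18.7
```

View pics/ws7.png

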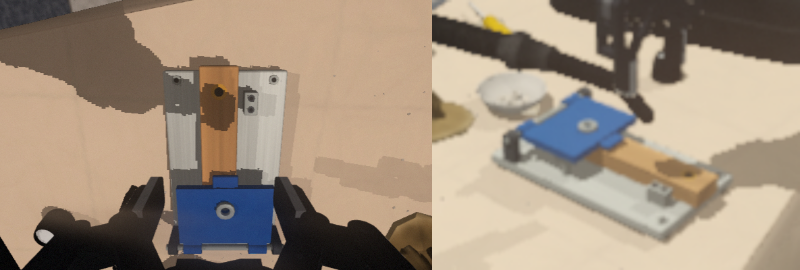

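The plate is level and shut, and the bar lies centred between the fingers (wrist crop: bar 200–237, plate 177–272). Descend and grip.

```bash
python3 -m jog '[[0,0,0.02,0,0,0,0.07],[0,0,0.04,0,0,0,0.07],[0,0,0.06,0,0,0,0.07],[0,0,0.075,0,0,0,0.07],[0,0,0.085,0,0,0,0.07],[0,0,0.093,0,0,0,0.07],[0,0,0.097,0,0,0,0.07],[0,0,0.097,0,0,0,0.05]]' 40
python3 -m jog '[[0,0,0,0,0,0,0.02],[0,0,0,0,0,0,0.02],[0,0,0,0,0,0,0.02],[0,0,0,0,0,0,0.02],[0,0,0,0,0,0,0.02],[0,0,0,0,0,0,0.02],[0,0,0,0,0,0,0.02],[0,0,0,0,0,0,0.02]]' 40
python3 -m jog '[[-0.001,0,0,0,0,0,0.02],[-0.002,0,0,0,0,0,0.02],[-0.003,0,0,0,0,0,0.02],[-0.004,0,0,0,0,0,0.02],[-0.005,0,0,0,0,0,0.02],[-0.006,0,0,0,0,0,0.02],[-0.0065,0,0,0,0,0,0.02],[-0.0065,0,0,0,0,0,0.02]]' 40
```

```text
clock: 19.75
eef_pos: [498.7, -38.4, 19.3]
tool_rot: [-0.051, 3.141, 0.0]
contact_force: [0.3, -0.7, 0.5]
grip_width: 53.1
grip_force: 0.0
clock: 20.75
eef_pos: [499.2, -38.5, 19.9]
tool_rot: [-0.051, 3.14, -0.001]
contact_force: [-0.7, 0.9, 4.8]
grip_width: 34.9
grip_force: 42.3
clock: 21.75
eef_pos: [503.8, -38.2, 19.9]
tool_rot: [0.052, -3.137, -0.0]
contact_force: [-8.4, 0.2, 13.0]
grip_width: 34.7
grip_force: 43.2
```

```bash
python3 -m jog '[[0,0,-0.0005,0,0,0,0.02],[0,0,-0.001,0,0,0,0.02],[0,0,-0.001,0,0,0,0.02],[0,0,-0.001,0,0,0,0.02],[0,0,-0.001,0,0,0,0.02],[0,0,-0.001,0,0,0,0.02],[0,0,-0.001,0,0,0,0.02],[0,0,-0.001,0,0,0,0.02]]' 40
python3 - <<'E'
from h import *
delta(508,-38,19.5,181.9);print(arm.sense()["ft_torque"])
E
```

```text
clock: 22.75
eef_pos: [505.1, -38.1, 20.3]
tool_rot: [-0.051, 3.141, 0.0]
contact_force: [-0.3, 0.1, -1.6]
grip_width: 34.7
grip_force: 41.5
t(m) [-0.0029  0.      0.0008] w [ 0.     0.    -0.001] at [505.1 -38.1  20.3] F [-0.3  0.1 -1.6] 22.75
[-0.00317473 -0.00629764 -0.01547275]
```

```bash
python3 -m jog '[[-0.0005,0,0.0002,0,0,0,0.02],[-0.001,0,0.0002,0,0,0,0.02],[-0.0015,0,0.0002,0,0,0,0.02],[-0.002,0,0.0002,0,0,0,0.02],[-0.0025,0,0.0002,0,0,0,0.02],[-0.003,0,0.0002,0,0,0,0.02],[-0.0035,0,0.0002,0,0,0,0.02],[-0.004,0,0.0002,0,0,0,0.02]]' 40
```

```text
clock: 23.75
eef_pos: [509.2, -38.0, 20.1]
tool_rot: [-0.051, 3.141, 0.0]
contact_force: [0.1, 0.8, -0.8]
grip_width: 34.8
grip_force: 41.5
```

```bash
python3 -m jog '[[-0.0005,0.0005,0,0,0,0,0.02],[-0.001,0.001,0,0,0,0,0.02],[-0.0013,0.0015,0,0,0,0,0.02],[-0.0016,0.002,0,0,0,0,0.02],[-0.0019,0.0025,0,0,0,0,0.02],[-0.0022,0.003,0,0,0,0,0.02],[-0.0025,0.0033,0,0,0,0,0.02],[-0.0025,0.0033,0,0,0,0,0.02]]' 40
```

```text
clock: 24.75
eef_pos: [511.5, -34.6, 20.1]
tool_rot: [-0.051, 3.141, 0.0]
contact_force: [0.9, -0.0, -1.1]
grip_width: 35.0
grip_force: 41.5
```

```bash
python3 -m jog '[[-0.0003,0.0005,0,0,0,0,0.02],[-0.0006,0.001,0,0,0,0,0.02],[-0.001,0.0015,0,0,0,0,0.02],[-0.0013,0.0018,0,0,0,0,0.02],[-0.0016,0.002,0,0,0,0,0.02],[-0.0018,0.0022,0,0,0,0,0.02],[-0.002,0.0025,0,0,0,0,0.02],[-0.002,0.0025,0,0,0,0,0.02]]' 40
```

```text
clock: 25.75
eef_pos: [511.9, -33.2, 20.0]
tool_rot: [0.051, -3.137, 0.003]
contact_force: [-7.5, -7.0, 4.3]
grip_width: 35.0
grip_force: 42.1
```

```bash
python3 - <<'E'
from h import *
c=viewer.read_camera("wrist");bar(c,35,(220,420,0,330));cv2.imwrite("pics/w8.png",c["pixels"][:,:,::-1])
s=arm.sense();print(s["ft_torque"])
E
```

```text
bar [[274.0, 110.0], [373.0, 110.0], [373.0, 329.0], [274.0, 329.0]] ctr [485.  -35.4] sides [91.6 34.6 91.5 42.5] deg 179.3
[-1.09505546  1.16195886 -0.27562851]
```

View pics/w8.png

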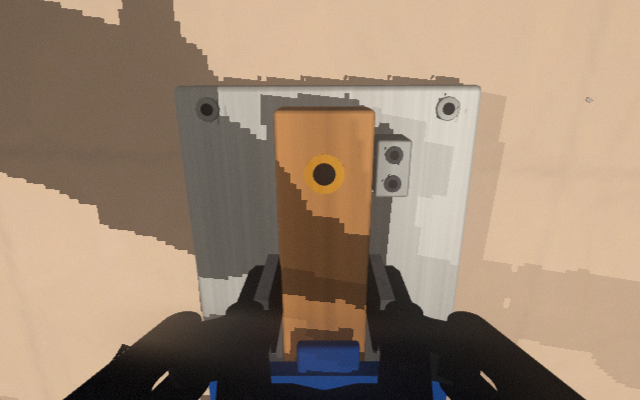

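The insert end is parallel to the near side stop (bar edge x≈373 beside the stop face at ~375), with contact now on both axes. Press more firmly and check that position stalls.

```bash
python3 -m jog '[[-0.001,-0.0003,0,0,0,0,0.02],[-0.002,-0.0003,0,0,0,0,0.02],[-0.0025,-0.0003,0,0,0,0,0.02],[-0.0025,0,0,0,0,0,0.02],[-0.0025,0.0005,0,0,0,0,0.02],[-0.0025,0.001,0,0,0,0,0.02],[-0.0025,0.0013,0,0,0,0,0.02],[-0.0025,0.0013,0,0,0,0,0.02]]' 70
python3 - <<'E'
from h import *
print(arm.sense()["ft_torque"])
E
```

```text
clock: 26.8
eef_pos: [511.9, -33.1, 20.1]
tool_rot: [0.052, -3.131, 0.005]
contact_force: [-19.2, -14.1, 15.6]
grip_width: 34.2
grip_force: 71.7
[-2.09428201  2.90432799 -0.37654571]
```

```bash
python3 -m jog '[[0,0,-0.0004,0,0,0,0.02],[0,0,-0.0008,0,0,0,0.02],[0,0,-0.001,0,0,0,0.02],[-0.0003,0.0002,-0.001,0,0,0,0.02],[-0.0006,0.0004,-0.001,0,0,0,0.02],[-0.001,0.0005,-0.001,0,0,0,0.02],[-0.001,0.0005,-0.001,0,0,0,0.02],[-0.001,0.0005,-0.001,0,0,0,0.02]]' 70
python3 - <<'E'
from h import *
c=viewer.read_camera("wrist");s=arm.sense();print(s["ft_torque"],s["contact_force"])
g=c["pixels"][80:118,300].astype(int).tolist();print([(80+i,*v) for i,v in enumerate(g)])
for v in(107,108,110,111,112):print(v,ray(c,324,v,35)[:2],ray(c,324,v,15)[:2])
for v in(85,86,87,88):print(v,ray(c,324,v,15)[:2])
g=c["pixels"][165,365:385].astype(int).tolist();print([(365+i,*v) for i,v in enumerate(g)])
E
```

```text
clock: 27.8
eef_pos: [511.8, -32.6, 20.1]
tool_rot: [0.051, -3.129, 0.005]
contact_force: [-19.2, -15.3, 10.6]
grip_width: 34.3
grip_force: 71.2
[-2.3633288   2.88180496 -0.62825545] [-20.37296356 -14.63321376  10.00203137]
[(80, 131, 108, 88), (81, 131, 111, 90), (82, 131, 109, 90), (83, 130, 109, 89), (84, 131, 109, 89), (85, 114, 95, 83), (86, 114, 106, 97), (87, 148, 140, 127), (88, 159, 151, 141), (89, 162, 152, 144), (90, 173, 163, 151), (91, 184, 176, 164), (92, 197, 191, 178), (93, 198, 189, 177), (94, 121, 115, 105), (95, 106, 99, 90), (96, 110, 103, 94), (97, 111, 103, 94), (98, 106, 97, 88), (99, 109, 103, 94), (100, 109, 102, 90), (101, 112, 106, 93), (102, 109, 101, 91), (103, 110, 99, 90), (104, 108, 101, 92), (105, 108, 102, 91), (106, 101, 84, 70), (107, 96, 70, 51), (108, 92, 68, 48), (109, 97, 69, 48), (110, 137, 96, 60), (111, 154, 106, 67), (112, 168, 118, 76), (113, 179, 129, 79), (114, 185, 133, 85), (115, 184, 129, 81), (116, 182, 127, 79), (117, 185, 133, 82)]
107 [438.44614452 -36.04170684] [439.59065872 -36.04459175]
108 [438.78594459 -36.03099785] [439.98309641 -36.03222386]
110 [439.46723995 -36.00952645] [440.76992962 -36.00742638]
111 [439.80873806 -35.99876395] [441.16432839 -35.99499668]
112 [440.150805   -35.98798352] [441.55938411 -35.98254628]
85 [431.11877635 -36.3115878 ]
86 [431.49726948 -36.29965938]
87 [431.87638023 -36.28771149]
88 [432.25611009 -36.2757441 ]
[(365, 197, 140, 88), (366, 196, 140, 87), (367, 198, 139, 85), (368, 198, 141, 86), (369, 197, 141, 86), (370, 186, 131, 83), (371, 172, 123, 76), (372, 135, 99, 67), (373, 80, 66, 56), (374, 87, 78, 70), (375, 116, 109, 101), (376, 149, 144, 132), (377, 161, 155, 147), (378, 163, 156, 146), (379, 164, 157, 148), (380, 165, 158, 149), (381, 165, 158, 149), (382, 163, 160, 147), (383, 167, 160, 149), (384, 169, 163, 152)]
```

Bar end to bed edge measures 8.1 mm (8.0 when home), so it is home in x. A thin dark line of about 1 mm remains at the near side stop, so apply a small squaring turn and compare.

```bash
cat >> h.py <<'E'
def gap(c):
    g=cv2.cvtColor(c["pixels"],cv2.COLOR_RGB2HSV)
    for v in(145,155,165,175,185,193):
        r=g[v,362:392];s=r[:,1].astype(int);V=r[:,2].astype(int)
        print(v,"sat",s.tolist()[4:20],"val",V.tolist()[4:20])
    s=arm.sense();print(np.round(s["ft_torque"],2),np.round(s["contact_force"],1))
E
python3 - <<'E'
from h import *
gap(viewer.read_camera("wrist"))
E
python3 -m jog '[[0,0,0,0,0,0.005,0.02],[0,0,0,0,0,0.01,0.02],[0,0.0005,0,0,0,0.015,0.02],[0,0.001,0,0,0,0.015,0.02],[0,0.001,0,0,0,0.015,0.02],[0,0.001,0,0,0,0.015,0.02],[0,0.001,0,0,0,0.015,0.02],[0,0.001,0,0,0,0.015,0.02]]' 70
python3 - <<'E'
from h import *
gap(viewer.read_camera("wrist"))
E
```

```text
145 sat [143, 141, 146, 140, 143, 140, 143, 134, 70, 39, 32, 24, 26, 25, 27, 25] val [195, 199, 199, 198, 194, 186, 176, 133, 80, 85, 111, 148, 164, 164, 163, 163]
155 sat [140, 144, 142, 140, 144, 140, 140, 117, 46, 37, 32, 28, 26, 27, 23, 22] val [197, 200, 197, 200, 190, 182, 168, 118, 78, 96, 126, 153, 164, 161, 163, 164]
165 sat [140, 140, 144, 143, 143, 140, 131, 82, 52, 34, 29, 30, 29, 23, 25, 26] val [198, 199, 199, 196, 187, 173, 132, 84, 84, 114, 149, 162, 166, 164, 162, 167]
175 sat [147, 145, 142, 138, 146, 145, 124, 57, 36, 26, 26, 28, 28, 25, 28, 25] val [180, 186, 189, 185, 175, 167, 121, 76, 100, 137, 157, 164, 164, 166, 166, 166]
185 sat [146, 146, 142, 141, 143, 135, 104, 49, 39, 34, 28, 26, 27, 26, 31, 24] val [182, 187, 188, 183, 171, 140, 88, 84, 111, 148, 162, 165, 163, 166, 165, 158]
193 sat [146, 143, 144, 142, 141, 120, 57, 42, 35, 26, 28, 23, 22, 25, 25, 23] val [185, 189, 186, 178, 170, 134, 85, 98, 131, 154, 163, 163, 163, 166, 165, 165]
[-2.37  2.89 -0.63] [-18.6 -14.3  10. ]
clock: 28.9
eef_pos: [511.8, -32.2, 20.2]
tool_rot: [0.032, -3.129, 0.008]
conta
[... 383 characters left out ...]
124, 82]
165 sat [144, 142, 143, 143, 141, 124, 57, 28, 29, 27, 29, 29, 31, 25, 29, 27] val [198, 197, 194, 187, 176, 138, 112, 136, 148, 150, 151, 151, 150, 151, 149, 163]
175 sat [140, 145, 144, 147, 140, 112, 40, 29, 28, 33, 29, 26, 26, 28, 27, 24] val [187, 186, 186, 175, 169, 132, 115, 141, 153, 147, 148, 148, 154, 154, 161, 169]
185 sat [147, 145, 146, 141, 136, 70, 39, 29, 26, 31, 32, 25, 25, 29, 29, 31] val [184, 190, 184, 173, 139, 113, 125, 142, 148, 150, 150, 151, 151, 130, 96, 83]
193 sat [143, 143, 146, 141, 128, 51, 32, 28, 25, 32, 23, 22, 25, 24, 24, 24] val [189, 187, 185, 177, 133, 105, 129, 147, 150, 151, 152, 148, 151, 160, 172, 168]
[-2.64  2.92  0.23] [-19.1 -16.1   9.1]
```

```bash
cat >> h.py <<'E'
def edge(c,p0,p1,z,w=6,sat=True):
    # fit an edge near the segment p0-p1 (pixels): strongest horizontal step per row, ray-cast to height z
    I=cv2.cvtColor(c["pixels"],cv2.COLOR_RGB2HSV)[...,1 if sat else 2].astype(float);I=cv2.GaussianBlur(I,(3,3),0)
    P=[]
    for v in range(p0[1],p1[1]):
        u=p0[0]+(p1[0]-p0[0])*(v-p0[1])/(p1[1]-p0[1]);a=int(round(u))-w
        g=np.abs(np.gradient(I[v,a:a+2*w+1]));k=int(np.argmax(g))
        if g[k]>8: k0=max(k-2,0);ww=g[k0:k+3];P.append(ray(c,a+(np.arange(k0,k0+len(ww))*ww).sum()/ww.sum(),v,z)[:2])
    P=np.array(P,np.float32);l=cv2.fitLine(P,cv2.DIST_HUBER,0,.001,.001).ravel();r=np.abs((P-l[2:])@[-l[1],l[0]])
    d=l[:2]*np.sign(l[0]);y=l[3]+(470-l[2])*d[1]/d[0]
    return np.degrees(np.arctan2(d[1],d[0])).round(2),y.round(2),len(P),np.median(r).round(2)
def square(c):
    print("barL",edge(c,(276,118),(279,250),35),"barR",edge(c,(372,118),(367,250),35))
    print("bedL",edge(c,(177,100),(200,290),15),"bedR",edge(c,(480,100),(460,290),15))
E
python3 - <<'E'
from h import *
c=viewer.read_camera("wrist");square(c)
E
python3 -m jog '[[0,0,0,0,0,-0.002,0.02],[0,0.0005,0,0,0,-0.004,0.02],[0,0.001,0,0,0,-0.005,0.02],[0,0.001,0,0,0,-0.005,0.02],[0,0.001,0,0,0,-0.005,0.02],[0,0.001,0,0,0,-0.005,0.02],[0,0.001,0,0,0,-0.005,0.02],[0,0.001,0,0,0,-0.005,0.02]]' 70
python3 - <<'E'
from h import *
c=viewer.read_camera("wrist");square(c);gap(c)
E
```

```text
barL (np.float32(1.33), np.float32(-52.32), 132, np.float32(0.02)) barR (np.float32(1.27), np.float32(-16.55), 132, np.float32(0.02))
bedL (np.float32(1.92), np.float32(-95.4), 190, np.float32(0.1)) bedR (np.float32(2.17), np.float32(27.04), 190, np.float32(0.07))
clock: 30.0
eef_pos: [511.8, -32.1, 20.1]
tool_rot: [0.038, -3.129, 0.01]
contact_force: [-20.9, -20.5, 8.0]
grip_width: 34.2
grip_force: 71.0
barL (np.float32(1.31), np.float32(-52.32), 132, np.float32(0.02)) barR (np.float32(1.23), np.float32(-16.54), 132, np.float32(0.02))
bedL (np.float32(2.08), np.float32(-95.47), 190, np.float32(0.05)) bedR (np.float32(2.25), np.float32(26.97), 190, np.float32(0.06))
145 sat [142, 140, 141, 140, 142, 140, 129, 75, 30, 35, 29, 31, 26, 26, 30, 28] val [198, 200, 199, 199, 188, 179, 148, 116, 136, 161, 161, 164, 167, 164, 164, 163]
155 sat [141, 146, 144, 141, 141, 140, 116, 43, 22, 26, 27, 26, 25, 22, 26, 32] val [199, 198, 199, 196, 185, 175, 138, 113, 150, 165, 163, 164, 162, 159, 135, 97]
165 sat [143, 142, 144, 144, 140, 139, 91, 25, 32, 27, 24, 28, 29, 24, 27, 22] val [196, 196, 200, 191, 178, 161, 129, 133, 151, 151, 150, 153, 149, 149, 158, 161]
175 sat [142, 144, 147, 143, 142, 128, 59, 31, 28, 31, 28, 29, 30, 28, 25, 24] val [183, 186, 186, 182, 174, 135, 117, 133, 147, 149, 148, 150, 151, 153, 150, 160]
185 sat [147, 144, 144, 146, 140, 96, 37, 31, 22, 29, 29, 31, 26, 31, 31, 36] val [185, 191, 182, 175, 166, 130, 117, 140, 149, 150, 152, 156, 154, 133, 99, 84]
193 sat [141, 142, 149, 145, 139, 79, 34, 25, 28, 24, 25, 28, 34, 24, 26, 29] val [186, 190, 180, 172, 141, 113, 126, 142, 153, 150, 151, 148, 151, 159, 167, 170]
[-3.36  3.04 -0.21] [-20.9 -20.9   8.5]
```

The bar heading (1.3°) differs from the bed's (2.1°), and before the turn it was parallel but short of the side stops, because end-stop friction held it. So relieve x, square the tool to the jig, seat against the side stops first, then push in x.

```bash
python3 -m jog '[[0.002,0,0,0,0,0,0.02],[0.004,0,0.0005,0,0,-0.003,0.02],[0.006,0,0.001,0,0,-0.006,0.02],[0.0065,0,0.001,0,0,-0.01,0.02],[0.0065,0,0.001,0,0,-0.0133,0.02],[0.0065,0,0.001,0,0,-0.0133,0.02],[0.0065,0,0.001,0,0,-0.0133,0.02],[0.0065,0,0.001,0,0,-0.0133,0.02]]' 70
python3 - <<'E'
from h import *
c=viewer.read_camera("wrist");square(c);gap(c)
E
```

```text
clock: 31.05
eef_pos: [511.9, -31.5, 20.5]
tool_rot: [-0.056, 3.138, -0.009]
contact_force: [1.6, -13.9, -6.0]
grip_width: 34.4
grip_force: 70.4
barL (np.float32(1.99), np.float32(-52.19), 132, np.float32(0.01)) barR (np.float32(1.95), np.float32(-16.35), 132, np.float32(0.02))
bedL (np.float32(2.01), np.float32(-95.45), 190, np.float32(0.06)) bedR (np.float32(2.48), np.float32(27.03), 138, np.float32(0.07))
145 sat [141, 143, 144, 138, 144, 146, 142, 111, 40, 29, 28, 26, 29, 29, 27, 24] val [196, 202, 199, 203, 193, 182, 176, 135, 116, 140, 147, 148, 149, 150, 152, 151]
155 sat [145, 142, 145, 142, 141, 140, 131, 75, 35, 32, 29, 31, 27, 26, 34, 39] val [195, 201, 199, 199, 193, 178, 150, 125, 132, 144, 147, 148, 150, 149, 119, 86]
165 sat [142, 147, 141, 140, 141, 140, 126, 53, 32, 26, 28, 29, 31, 29, 30, 29] val [197, 200, 201, 195, 185, 175, 138, 116, 144, 147, 145, 150, 149, 152, 151, 157]
175 sat [145, 148, 144, 143, 139, 147, 82, 36, 33, 25, 32, 33, 28, 29, 30, 28] val [183, 184, 186, 186, 176, 160, 133, 129, 147, 151, 152, 153, 154, 152, 152, 164]
185 sat [144, 146, 142, 141, 145, 125, 47, 28, 27, 27, 32, 27, 26, 35, 36, 34] val [184, 188, 189, 181, 174, 141, 119, 139, 150, 150, 150, 151, 149, 125, 93, 83]
193 sat [144, 146, 143, 140, 142, 104, 36, 24, 23, 25, 27, 27, 30, 26, 24, 26] val [186, 187, 185, 180, 167, 137, 122, 141, 146, 145, 149, 150, 152, 158, 167, 167]
[-2.32 -0.28 -0.23] [  1.6 -13.9  -6.2]
```

Now heading is 1.97° against the bed's ~2.1°, there's no gap, and both side stops carry the load (torque balanced). Keep the y push and add the x push again.

```bash
python3 -m jog '[[-0.001,0.0003,0,0,0,0,0.02],[-0.002,0.0006,0,0,0,0,0.02],[-0.003,0.001,0,0,0,0,0.02],[-0.004,0.001,0,0,0,0,0.02],[-0.005,0.001,0,0,0,0,0.02],[-0.006,0.001,0,0,0,0,0.02],[-0.0065,0.001,0,0,0,0,0.02],[-0.0065,0.001,0,0,0,0,0.02]]' 70
python3 - <<'E'
from h import *
c=viewer.read_camera("wrist");square(c);gap(c);g=c["pixels"][100:118,300,0].tolist();print(g,c["pixels"][82:92,300,0].tolist());print(ray(c,324,106.5,15)[0],ray(c,324,109.7,35)[0],ray(c,324,86,15)[0])
E
```

```text
clock: 32.1
eef_pos: [511.8, -31.4, 20.3]
tool_rot: [0.059, -3.128, 0.011]
contact_force: [-25.7, -22.2, 18.8]
grip_width: 33.8
grip_force: 73.4
barL (np.float32(2.01), np.float32(-52.16), 132, np.float32(0.02)) barR (np.float32(1.99), np.float32(-16.37), 132, np.float32(0.02))
bedL (np.float32(2.06), np.float32(-95.5), 190, np.float32(0.03)) bedR (np.float32(2.56), np.float32(27.11), 124, np.float32(0.05))
145 sat [142, 141, 146, 141, 143, 139, 131, 78, 27, 26, 26, 29, 29, 27, 25, 25] val [198, 199, 198, 199, 191, 181, 152, 118, 121, 155, 164, 167, 168, 163, 166, 165]
155 sat [141, 142, 141, 143, 139, 142, 126, 48, 28, 30, 31, 19, 25, 22, 27, 32] val [199, 200, 201, 196, 187, 176, 142, 112, 147, 164, 165, 159, 163, 160, 133, 95]
165 sat [147, 143, 140, 140, 142, 141, 94, 30, 29, 29, 29, 29, 27, 28, 30, 28] val [198, 196, 200, 195, 179, 163, 133, 138, 151, 147, 150, 149, 149, 148, 153, 164]
175 sat [142, 147, 143, 144, 142, 123, 59, 30, 29, 27, 29, 28, 30, 25, 28, 27] val [183, 185, 186, 182, 169, 137, 116, 137, 149, 152, 152, 148, 153, 151, 157, 169]
185 sat [147, 144, 143, 146, 139, 108, 44, 30, 33, 25, 30, 28, 26, 31, 29, 29] val [185, 190, 187, 177, 169, 135, 123, 145, 153, 152, 154, 154, 149, 132, 97, 87]
193 sat [145, 142, 143, 148, 135, 70, 32, 24, 27, 29, 27, 29, 22, 26, 25, 26] val [186, 188, 185, 169, 149, 123, 137, 147, 150, 147, 151, 152, 149, 160, 166, 169]
[-3.54  3.8  -0.35] [-25.2 -21.5  18.3]
[113, 112, 110, 109, 113, 110, 103, 94, 90, 106, 142, 156, 166, 182, 186, 184, 184, 187] [128, 130, 129, 114, 123, 151, 158, 167, 179, 193]
439.43541230241743 439.4211582928327 431.5270414757424
```

```bash
python3 - <<'E'
from h import *
s=arm.sense();p=s["eef_pos"];delta(*p,182.05)
E
```

```text
t(m) [0. 0. 0.] w [-0.007 -0.013  0.002] at [511.8 -31.4  20.3] F [-25.2 -21.5  18.3] 32.15
```

The push tilts the tool by 0.013 rad, which leans the bar's plain end onto the bed. Counter-tilt it and unload z a little.

```bash
python3 -m jog '[[0,0,0,-0.002,-0.004,0,0.02],[0,0,0,-0.004,-0.008,0,0.02],[0,0,0,-0.007,-0.013,0,0.02],[0,0,-0.0003,-0.007,-0.013,0,0.02],[0,0,-0.0006,-0.007,-0.013,0,0.02],[0,0,-0.0006,-0.007,-0.013,0,0.02],[0,0,-0.0006,-0.007,-0.013,0,0.02],[0,0,-0.0006,-0.007,-0.013,0,0.02]]' 70
python3 - <<'E'
from h import *
c=viewer.read_camera("wrist");square(c);s=arm.sense();delta(*s["eef_pos"],182.05);print(s["ft_torque"])
print(ray(c,324,106.5,15)[0],ray(c,324,109.7,35)[0],ray(c,324,86,15)[0],c["pixels"][100:114,300,0].tolist(),c["pixels"][82:92,300,0].tolist())
E
```

```text
clock: 33.15
eef_pos: [512.0, -31.4, 20.2]
tool_rot: [-0.059, 3.141, 0.0]
contact_force: [-22.1, -22.6, 13.1]
grip_width: 34.2
grip_force: 72.7
barL (np.float32(1.98), np.float32(-52.19), 132, np.float32(0.02)) barR (np.float32(1.91), np.float32(-16.43), 132, np.float32(0.02))
bedL (np.float32(1.85), np.float32(-95.32), 190, np.float32(0.07)) bedR (np.float32(2.58), np.float32(27.1), 121, np.float32(0.06))
t(m) [0. 0. 0.] w [0.    0.001 0.002] at [512.  -31.4  20.2] F [-21.6 -21.8  12.9] 33.2
[-3.82115338  3.48338458 -0.48069294]
439.5485078623112 439.2564276956409 431.69454663522856 [109, 111, 112, 112, 108, 112, 99, 90, 88, 89, 126, 150, 161, 173] [131, 130, 113, 115, 140, 153, 162, 173, 183, 200]
```

```bash
python3 -m jog '[[0,0,-0.0003,0,0,0,0.02],[0,0,-0.0006,0,0,0,0.02],[0,0,-0.0008,0,0,0,0.02],[-0.0005,0,-0.0008,0,0,0,0.02],[-0.001,0,-0.0008,0,0,0,0.02],[-0.001,0,-0.0008,0,0,0,0.02],[-0.001,0,-0.0008,0,0,0,0.02],[-0.001,0,-0.0008,0,0,0,0.02]]' 70
python3 - <<'E'
from h import *
c=viewer.read_camera("wrist");square(c);s=arm.sense();delta(*s["eef_pos"],182.05);print(s["ft_torque"])
t=viewer.read_camera("scene");a=cv2.resize(t["pixels"][130:290,160:420,::-1],(780,480),interpolation=cv2.INTER_CUBIC);cv2.imwrite("pics/s9.png",a)
E
```

```text
clock: 34.2
eef_pos: [511.9, -31.4, 20.2]
tool_rot: [0.059, -3.139, -0.001]
contact_force: [-22.6, -23.4, 10.3]
grip_width: 34.2
grip_force: 72.3
barL (np.float32(2.02), np.float32(-52.19), 132, np.float32(0.02)) barR (np.float32(1.93), np.float32(-16.42), 132, np.float32(0.02))
bedL (np.float32(1.86), np.float32(-95.34), 190, np.float32(0.07)) bedR (np.float32(2.65), np.float32(27.12), 115, np.float32(0.06))
t(m) [0. 0. 0.] w [ 0.    -0.002  0.002] at [511.9 -31.4  20.2] F [-22.3 -22.9   9.7] 34.25
[-4.02751402  3.59848282 -0.3741679 ]
```

View pics/s9.png

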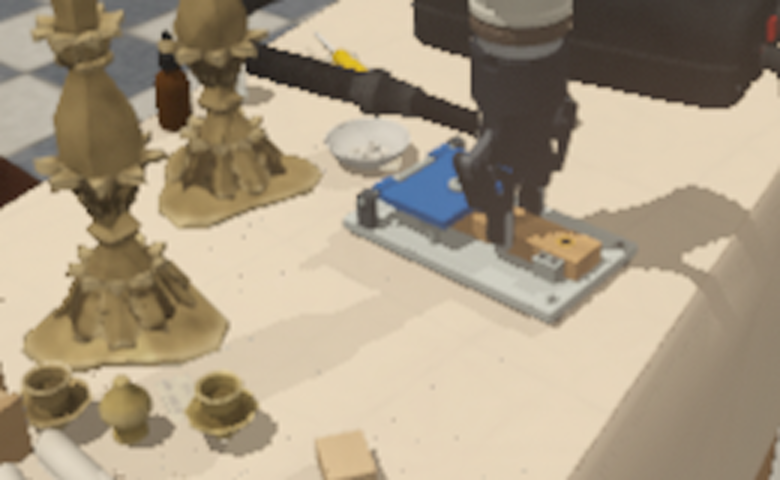

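The plate is down and the bar sits against its stops, held with about 22 N in x and 23 N in y. The bystanders are undisturbed (knop at about (125,405), block at about (347,457)).

```bash
python3 -c "
from rig import ticket;print(ticket.finish_job())"
```

```text
the job is handed in; nothing more can be done
None
```

I handed the job in at about 34 s. The bar lies flat with its plain end under the shut drill plate, and the gripper holds it pressed against the end stop and side stops with about 22 N each way.

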